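# Seat a circuit board in the test jig and probe its edge strip

### The arm

A 6-joint arm with a two-finger parallel gripper is mounted at the origin on the work surface. World frame = base frame: x ahead of the robot, y to its left, z up, the work surface at z = 0. Lengths are in m, angles in rad, forces in N, time in s.
With the tool pointing down it reaches from about 0.2 to 0.875 m from the base axis. Payload 3.4 kg.
Tool frame: the origin (TCP) lies between the finger pads; the fingertips stand 25 mm ahead of it and the grasp point (between the pads) lies 6 mm ahead of it (r.nose_length is the z of the fingertips in the tool frame, in m); z points along the fingers, x is the direction in which the jaws open and shut, and the axes are right-handed (so a half turn about z gives the same grasp; the last joint's range is limited). The gripper opens to 94 mm and grips with 3 to 60 N. Pads are 16 mm wide; open, the fingers measure 119 mm over their backs; the gripper's body (75 mm by 177 mm) begins 78 mm behind the grasp point.
Start: joints at [1.087, 0.276, 1.505, -0, 1.361, -0.121], TCP at [0.204, 0.538, 0.23] pointing down, gripper open.
Joint ranges: [-2.89, 2.89], [-0.75, 2.08], [0.22, 2.7], [-1.18, 4.32], [0.11, 2.71], [-2.7, 2.7]. Speed limits (rad/s): [2.57, 2.57, 3.14, 3.14, 3.14, 3.14].

### API

Orientations are given as a unit quaternion [w, x, y, z].
In Python, from plant import r, gripper_to, inverse_kinematics, vision, models, telemetry gives the robot as it stands. Calls block until the motion is done:
- r.move_to(position, orientation): joint-space move of the TCP to a pose.
- r.move_l(position, rot=None, vel=0.15, guard=None): straight line of the TCP; rot=None keeps the orientation; vel is the mean speed in m/s. With guard (N) it stops when the force on the tool has changed by that much, and returns True; else False.
- r.movej(angles): joint-space move.
- gripper_to(opening, f_grip=None): finger opening in m; f_grip is the grip in N (None keeps the last); returns when the fingers have stopped.
- r.hold(seconds).
- inverse_kinematics(position, orientation): joint angles nearest the present ones, or None.
- vision.snapshot(name): name is "scene" or "top" or "wrist"; returns the picture (400x640x3 uint8, red, green, blue); there is no depth.
- vision.get_calibration(name): a dict with "fx", "fy", "cx", "cy" (pixels), "position" and "orientation" of the camera in the world. Camera axes: x right, y down, z forward; pixel columns grow to the right and rows downward; lengths in m; the calibration is good to about 2 mm. A picture is of the moment at which its call begins: read the wrist's pose just before it. get_calibration takes no time and is no camera call; for the wrist camera it gives the pose at the moment of the call.
A pose or a line that the arm cannot do raises r.PlanningError and nothing moves.
- r.sign_off(): hands the job in, once; it reports no verdict.
Trained networks look in the newest picture that a camera, given by its name, has taken for a name from the list of things; names that differ only in an ending like _2 or _b are one class to them, and where a whole thing is asked for, a point or a joint stands for the part that bears it (a point fixed in the world has none). Each returns a list of dicts, best first, with "score" (0 to 1); they miss things now and then, are a little off and sometimes report something else, mostly with a low value. They report only what shows in the picture. A call takes as long as a camera call. They do not tell look-alikes from the thing itself.
- models.boxes_of(thing, camera): "at" ([x, y, z] in m, in world coordinates, good to about 4 mm: the middle of the surface that is visible of it).
- models.regions_of(thing, camera): "pixels" (400x640 bool, what is visible of it).
- models.mark_of(thing, camera): "at" ([x, y, z] in m, in world coordinates, good to about 4 mm: a listed point, or the origin of a listed thing).
Readings, each from a call of its own:
- telemetry.current_t(): time.
- telemetry.current_joints(): joint angles.
- telemetry.current_dq(): joint speeds.
- telemetry.current_joint_efforts(): joint torques, N m.
- telemetry.current_ee_pos(): TCP position.
- telemetry.current_tool_rot(): TCP orientation.
- telemetry.current_wrist_force(): force on the tool from outside, world axes, zero at the start.
- telemetry.current_torque(): the same for the moment, N m.
- telemetry.current_opening(): finger opening in m.
Only numpy, scipy, OpenCV 4.12 (cv2) and the standard library are available. Lean on these libraries where they do the work, as an engineer would, in place of code of your own. Each camera call takes 0.05 s, during which the arm holds its last target.

### The job

Pick up the green circuit board and lay it in the pocket of the blue jig, fully home, flat and flush, its notched corner over the pocket's key block so that its copper strip lies along the yellow stripe. Then take the red spring-tipped probe out of its grey holder, press its tip lightly on the strip's white end and slide it along the copper to the red end, slowly (about 2 cm a second) and with the tip kept pressed, and set the probe back upright in its holder, collar on the rim. Do not drop the board or the probe, and leave the other things on the bench where they are.

Things in the scene. Friction and masses are not known exactly. Their poses are not given: they have to be found in the camera images.
- board: green circuit board on a black carrier, 80 x 50 x 6 mm, 70 g, loose, flat. Origin: centre of its underside, z up. Grip its finned aluminium heat sink, 24 (x) x 20 (y) mm, on the middle, z 6 to 28 mm, best across y. Copper strip 70 x 7 mm along x at y = -19 mm. Notch 12 (x) x 10 (y) mm in the +x +y corner. An orange connector at x = -33 reaches z = 14 mm, a black chip at x = +27 z = 9 mm
- strip_start (a point): centre of the white end pad on top of the board, at (-32, -19, 6) mm in the board's frame; axes as the board's
- strip_end (a point): centre of the red end pad on top of the board, at (32, -19, 6) mm in the board's frame
- jig: blue jig block fixed to the bench, 125 x 95 x 20 mm (x, y, z); origin: centre of its underside. Its top has a pocket 83 x 53 mm, 6 mm deep, white floor, rims chamfered 3 mm, centred; a key block 10 x 8 mm fills the pocket's corner at +x +y. A yellow stripe runs along x on the top at y = -40 mm
- jig_seat (a point): centre of the pocket floor, 14 mm above the bench; axes as the jig's. The board is home when its origin is here and its axes agree (copper strip towards -y, the yellow stripe; notch at the key block)
- holder: grey probe holder block fixed to the bench, 70 x 70 x 70 mm; origin: centre of its underside. An upright round hole 18 mm across, chamfered 3 mm, goes right through
- holder_mouth (a point): centre of the hole's mouth, on top of the holder, 70 mm above the bench
- probe: spring-tipped test probe, 70 g, loose, upright in the holder, black collar on the rim. Origin: centre of the collar's underside, z up along the probe. Collar 28 mm across, z 0 to 6; red square handle 16 x 16 mm, faces square to x and y, z 6 to 70 (black cap to 73): grip it at z = 40 to 50 mm. Below: shaft 10 mm across to z = -30, then a thin brass plunger, tip at z = -52 mm
- probe_tip (a point): the rounded end of the probe's brass plunger, 52 mm below the collar's underside on the probe's axis when not pressed in
- plunger (a joint): how far the probe's sprung tip is pressed in: 0 free to 0.008 m fully in; about 0.7 N to start and 3.5 N fully in. 0.0006 or more counts as pressed
- cutters: side cutters with blue handles, 130 x 64 x 12 mm, loose; to be left alone. Origin: underside near the middle
- screwdriver: screwdriver, 150 mm long, loose; to be left alone. Origin: underside, middle
- solder_spool: steel-coloured spool, 52 mm across, 38 mm high, loose; to be left alone. Origin: centre of its underside
- spare_board: small brown bare board, 50 x 40 x 4 mm, with a black pin strip 12 mm high, loose; to be left alone. Origin: centre of its underside
- multimeter: yellow multimeter lying flat, 150 x 75 x 42 mm, 400 g, loose; to be left alone. Origin: centre of its underside
Not all that is in view belongs to the job. Leave any turquoise look-alike of the probe alone.

How it is judged:
On the way, in this order (a step that is already met when the one before it is completed fails the run):
1. the board lies flat and flush in the jig's pocket, the right way round, released, the probe still in its holder (x of board in the frame of jig_seat between -0.003 and 0.003 m and y of board in the frame of jig_seat between -0.003 and 0.003 m and z of board in the frame of jig_seat between -0.0025 and 0.0015 m and angle between board's own z axis and vertical below 0.03 rad and angle between the x axis of board and the x axis of jig_seat, either way round below 0.06 rad and x of strip_start in the frame of jig_seat below -0.02 m and z of strip_start in the frame of jig_seat above 0 m and horizontal distance between probe and holder_mouth below 0.006 m and z of probe in the frame of holder_mouth between -0.003 and 0.003 m and angle between probe's own z axis and vertical below 0.1 rad and contact force between the fingers and board below 0.05 N and linear speed of board below 0.02 m/s), for 0.2 s.
2. the probe is lifted clear of its holder (z of probe_tip in the frame of holder_mouth above 0.005 m), for 0.05 s.
3. its tip is pressed on the white end of the copper strip (value of joint plunger above 0.0006 m and z of probe_tip in the frame of board between 0.003 and 0.009 m and y of probe_tip in the frame of board between -0.0235 and -0.0145 m and x of probe_tip in the frame of board between -0.039 and -0.0265 m and distance between board and jig_seat below 0.0045 m and linear speed of probe below 0.09 m/s), for 0.1 s.
4. the tip slides along the copper, still pressed (1/6) (value of joint plunger above 0.0006 m and z of probe_tip in the frame of board between 0.003 and 0.009 m and y of probe_tip in the frame of board between -0.0235 and -0.0145 m and x of probe_tip in the frame of board between -0.0257 and -0.0167 m and distance between board and jig_seat below 0.0045 m and linear speed of probe below 0.09 m/s), for 0.03 s.
5. the tip slides along the copper, still pressed (1/3) (value of joint plunger above 0.0006 m and z of probe_tip in the frame of board between 0.003 and 0.009 m and y of probe_tip in the frame of board between -0.0235 and -0.0145 m and x of probe_tip in the frame of board between -0.0151 and -0.0061 m and distance between board and jig_seat below 0.0045 m and linear speed of probe below 0.09 m/s), for 0.03 s.
6. the tip slides along the copper, still pressed (middle) (value of joint plunger above 0.0006 m and z of probe_tip in the frame of board between 0.003 and 0.009 m and y of probe_tip in the frame of board between -0.0235 and -0.0145 m and x of probe_tip in the frame of board between -0.0045 and 0.0045 m and distance between board and jig_seat below 0.0045 m and linear speed of probe below 0.09 m/s), for 0.03 s.
7. the tip slides along the copper, still pressed (2/3) (value of joint plunger above 0.0006 m and z of probe_tip in the frame of board between 0.003 and 0.009 m and y of probe_tip in the frame of board between -0.0235 and -0.0145 m and x of probe_tip in the frame of board between 0.0061 and 0.0151 m and distance between board and jig_seat below 0.0045 m and linear speed of probe below 0.09 m/s), for 0.03 s.
8. the tip slides along the copper, still pressed (5/6) (value of joint plunger above 0.0006 m and z of probe_tip in the frame of board between 0.003 and 0.009 m and y of probe_tip in the frame of board between -0.0235 and -0.0145 m and x of probe_tip in the frame of board between 0.0167 and 0.0257 m and distance between board and jig_seat below 0.0045 m and linear speed of probe below 0.09 m/s), for 0.03 s.
9. the tip arrives, still pressed, at the red end (value of joint plunger above 0.0006 m and z of probe_tip in the frame of board between 0.003 and 0.009 m and y of probe_tip in the frame of board between -0.0235 and -0.0145 m and x of probe_tip in the frame of board between 0.0265 and 0.039 m and distance between board and jig_seat below 0.0045 m and linear speed of probe below 0.09 m/s), for 0.05 s.
At the end, for the whole second after the job is handed in: The board lies in the pocket within 3 mm and 0.06 rad, tilted under 0.03 rad and within 1.5 mm of the floor, copper strip towards the yellow stripe; the probe stands in its holder, axis within 6 mm of the hole, collar within 3 mm of the rim, tilted under 0.1 rad; both at rest (x of board in the frame of jig_seat between -0.003 and 0.003 m and y of board in the frame of jig_seat between -0.003 and 0.003 m and z of board in the frame of jig_seat between -0.0025 and 0.0015 m and angle between board's own z axis and vertical below 0.03 rad and angle between the x axis of board and the x axis of jig_seat, either way round below 0.06 rad and x of strip_start in the frame of jig_seat below -0.02 m and z of strip_start in the frame of jig_seat above 0 m and horizontal distance between probe and holder_mouth below 0.006 m and z of probe in the frame of holder_mouth between -0.003 and 0.003 m and angle between probe's own z axis and vertical below 0.1 rad and linear speed of each of board, probe below 0.02 m/s); the robot touches nothing.
It fails at once if the probe is dragged over the strip faster than 0.1 m/s (value of joint plunger above 0.0006 m and z of probe_tip in the frame of board between 0.003 and 0.009 m and y of probe_tip in the frame of board between -0.0235 and -0.0145 m and x of probe_tip in the frame of board between -0.024 and 0.024 m and linear speed of probe above 0.1 m/s).
It fails at once if the probe bears on the board with more than 20 N (the board is pressed lightly) (contact force between probe and board above 20 N).
It fails at once if the board or the probe is dropped (falls free at over 0.5 m/s) ((contact force between the fingers and board below 0.05 N and linear speed of board above 0.5 m/s) or (contact force between the fingers and probe below 0.05 N and linear speed of probe above 0.5 m/s)).
It fails at once if a bystander (cutters, screwdriver, spool, spare board, multimeter) is moved more than 30 mm (distance of any of cutters, screwdriver, solder_spool, spare_board, multimeter from where it was at the start of the episode above 0.03 m).
It also fails if it takes over 61 s, if anything falls off the work surface, if the arm or the gripper's body presses on something with over 40 N, if the wrist force passes 120 N, or if a joint passes its speed limit or range.

## Working session

There is one attempt and no reset: what is moved stays moved. The work goes in short steps, each a Python script; the robot and the scene stay as the last script left them, time stands still between calls to the robot, and variables do not carry over. Pictures are saved under pics/ and viewed, and the job is handed in when it is done.

```bash
ls; mkdir -p pics
cat > h.py <<'E'
import numpy as np, cv2
from scipy.spatial.transform import Rotation as R
from plant import r, gripper_to, inverse_kinematics, vision, models, telemetry
def save(n,img): cv2.imwrite(f'pics/{n}.png',cv2.cvtColor(img,cv2.COLOR_RGB2BGR))
def q2R(q): return R.from_quat([q[1],q[2],q[3],q[0]]).as_matrix()
def R2q(M):
    q=R.from_matrix(M).as_quat(); return [q[3],q[0],q[1],q[2]]
def down(yaw):
    "tool down, tool x at angle yaw in the world"
    c,s=np.cos(yaw),np.sin(yaw)
    return R2q(np.array([[c,s,0],[s,-c,0],[0,0,-1.]]))
def ray(cal,u,v):
    d=q2R(cal['orientation'])@np.array([(u-cal['cx'])/cal['fx'],(v-cal['cy'])/cal['fy'],1.])
    return np.array(cal['position']),d
def pix2z(cal,u,v,z):
    p,d=ray(cal,u,v); return p+d*(z-p[2])/d[2]
def proj(cal,P):
    c=q2R(cal['orientation']).T@(np.asarray(P)-np.array(cal['position']))
    return np.array([cal['fx']*c[0]/c[2]+cal['cx'],cal['fy']*c[1]/c[2]+cal['cy']])
E
python3 - <<'E'
from h import *
print(telemetry.current_t())
for n in ['scene','top','wrist']:
    save(n+'0',vision.snapshot(n)); c=vision.get_calibration(n); print(n,c)
for n in ['top','scene']:
    for t in ['board','strip_start','strip_end','jig','jig_seat','holder','holder_mouth','probe','cutters','screwdriver','solder_spool','spare_board','multimeter']:
        print(n,t,[(np.round(m['at'],3),round(m['score'],2)) for m in models.mark_of(t,n)][:3])
print(telemetry.current_t())
E
```

```text
pics
0.0
scene {'fx': 429.05436014694686, 'fy': 429.05436014694686, 'cx': 320.91012874563177, 'cy': 205.49314887863162, 'position': array([ 1.19078427, -0.1083651 ,  1.00830954]), 'orientation': array([-0.21025158,  0.72794009,  0.62773098, -0.17846937])}
top {'fx': 495.3361900202196, 'fy': 495.3361900202196, 'cx': 322.40917898347715, 'cy': 196.94448430599192, 'position': array([3.57241502e-01, 8.95436371e-04, 1.49861110e+00]), 'orientation': array([-0.05719197,  0.71252588, -0.69696439,  0.05724149])}
wrist {'fx': 351.21406716194645, 'fy': 351.21406716194645, 'cx': 311.8560255590868, 'cy': 203.54431220234565, 'position': array([0.12678315, 0.5668789 , 0.38371527]), 'orientation': array([0.11648593, 0.81492206, 0.56213473, 0.07960915])}
top board [(array([ 0.514, -0.235, -0.002]), 0.71)]
top strip_start [(array([ 0.482, -0.24 ,  0.003]), 0.81)]
top strip_end [(array([ 0.53 , -0.276,  0.004]), 0.65)]
top jig [(array([ 0.519,  0.05 , -0.002]), 0.64)]
top jig_seat [(array([0.519, 0.05 , 0.017]), 0.96), (array([ 0.724, -0.251, -0.002]), 0.52)]
top holder [(array([ 0.544,  0.29 , -0.   ])
[... 618 characters left out ...]
-0.272,  0.008]), 0.75)]
scene jig [(array([0.522, 0.052, 0.004]), 0.91)]
scene jig_seat [(array([0.515, 0.049, 0.013]), 0.87)]
scene holder [(array([0.55 , 0.29 , 0.005]), 0.89)]
scene holder_mouth [(array([0.551, 0.29 , 0.07 ]), 0.75)]
scene probe [(array([0.468, 0.199, 0.052]), 0.64), (array([0.549, 0.292, 0.069]), 0.53), (array([0.548, 0.289, 0.068]), 0.39)]
scene cutters [(array([ 0.533,  0.438, -0.002]), 0.86)]
scene screwdriver [(array([ 0.719,  0.23 , -0.002]), 0.68)]
scene solder_spool [(array([ 0.721, -0.249,  0.002]), 0.77), (array([0.52 , 0.051, 0.011]), 0.21)]
scene spare_board [(array([0.782, 0.018, 0.002]), 0.73)]
scene multimeter [(array([ 0.582, -0.442, -0.001]), 0.86)]
1.45
```

View pics/top0.png

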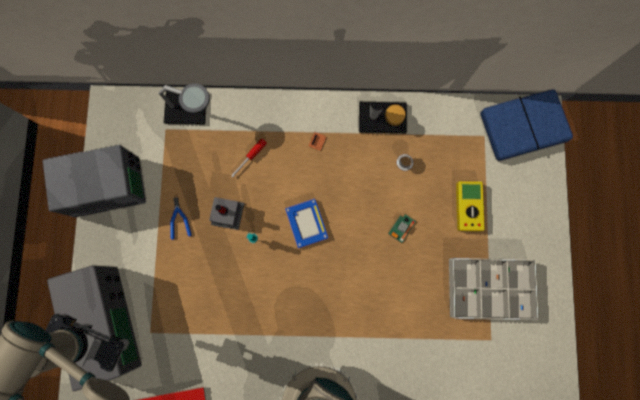

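View pics/scene0.png

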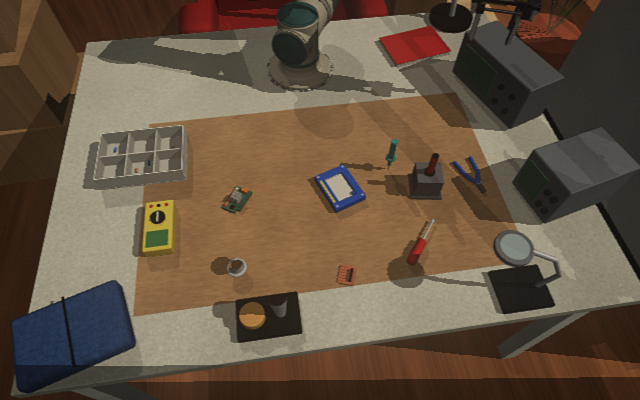

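View pics/wrist0.png

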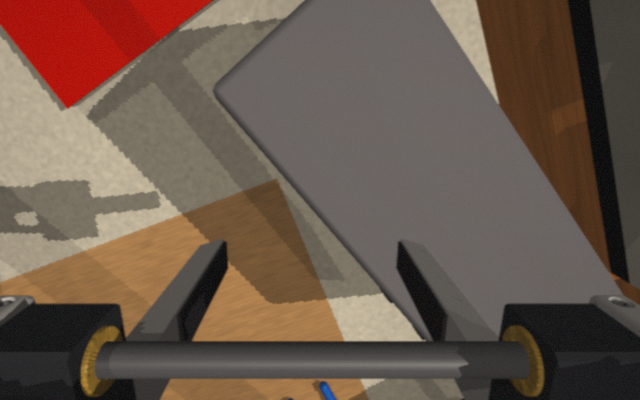

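The top view shows the jig at (308,222), the red probe in the grey holder at (227,212), the turquoise look-alike at (252,238) and the board at (402,228). Next I go above the board with the wrist camera.

Run:
```python
from h import *
c=vision.get_calibration('wrist'); T=q2R(telemetry.current_tool_rot()); p=np.array(telemetry.current_ee_pos())
print(T); print('cam in tool',T.T@(np.array(c['position'])-p)); print(T.T@q2R(c['orientation']))
for yaw in np.arange(-180,180,30):
    q=[inverse_kinematics([x,y,z],down(np.radians(yaw))) for x,y,z in [(.515,-.238,.25),(.52,.05,.12),(.55,.29,.25)]]
    print(yaw,[None if a is None else round(a[5],2) for a in q])
print(telemetry.current_t())
```

```text
[[ 3.54959499e-01  9.34881678e-01  5.15397768e-05]
 [ 9.34881672e-01 -3.54959503e-01  1.01299777e-04]
 [ 1.12997839e-04  1.22262745e-05 -9.99999994e-01]]
cam in tool [ 1.36596352e-04 -8.26688800e-02 -1.53880941e-01]
[[ 9.99999914e-01 -4.14577486e-04 -1.21544154e-05]
 [ 4.01451470e-04  9.60144332e-01  2.79504385e-01]
 [-1.04206232e-04 -2.79504366e-01  9.60144416e-01]]
-180 [np.float64(2.59), None, None]
-150 [np.float64(2.06), np.float64(2.58), None]
-120 [np.float64(1.54), np.float64(2.06), np.float64(2.47)]
-90 [np.float64(1.02), np.float64(1.53), np.float64(1.94)]
-60 [np.float64(0.49), np.float64(1.01), np.float64(1.42)]
-30 [np.float64(-0.03), np.float64(0.49), np.float64(0.9)]
0 [np.float64(-0.56), np.float64(-0.04), np.float64(0.37)]
30 [np.float64(-1.08), np.float64(-0.56), np.float64(-0.15)]
60 [np.float64(-1.6), np.float64(-1.08), np.float64(-0.67)]
90 [np.float64(-2.13), np.float64(-1.61), np.float64(-1.2)]
120 [np.float64(-2.65), np.float64(-2.13), np.float64(-1.72)]
150 [None, np.float64(-2.66), np.float64(-2.24)]
1.45
```

```bash
cat >> h.py <<'E'
def look(n,objs,kind='mark'):
    img=vision.snapshot('wrist'); c=vision.get_calibration('wrist'); save(n,img)
    for t in objs:
        print(t,[(np.round(m['at'],4),round(m['score'],2)) for m in models.mark_of(t,'wrist')][:3])
    return img,c
E
python3 - <<'E'
from h import *
import pickle
q0=down(np.radians(-126))
r.move_to([.515,-.238,.20],q0)
o=['board','strip_start','strip_end']
a=look('b1',o); 
T=q2R(q0)
r.move_l(list(np.array([.515,-.238,.17])+T@[0.03,0.03,0]))
b=look('b2',o)
pickle.dump((a,b),open('b.pkl','wb'))
print(telemetry.current_t())
E
```

```text
board [(array([ 5.145e-01, -2.358e-01,  5.000e-04]), 0.74), (array([0.5198, 0.0481, 0.0011]), 0.17)]
strip_start [(array([ 0.4815, -0.2382,  0.0083]), 0.91)]
strip_end [(array([ 0.5374, -0.2724,  0.0069]), 0.69)]
board [(array([ 0.5135, -0.2375,  0.0007]), 0.65)]
strip_start [(array([ 0.4853, -0.2372,  0.0081]), 0.94)]
strip_end [(array([ 0.5347, -0.2753,  0.0047]), 0.88)]
5.2833
```

```bash
python3 -c "
import cv2,numpy as np
a=cv2.imread('pics/b1.png');b=cv2.imread('pics/b2.png')
cv2.imwrite('pics/b12.png',cv2.resize(np.vstack([a,b]),(480,600)))"
```

```text
(no output)
```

View pics/b1.png

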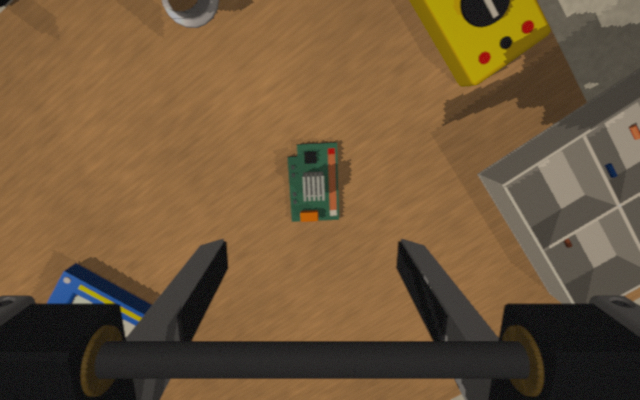

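View pics/b2.png

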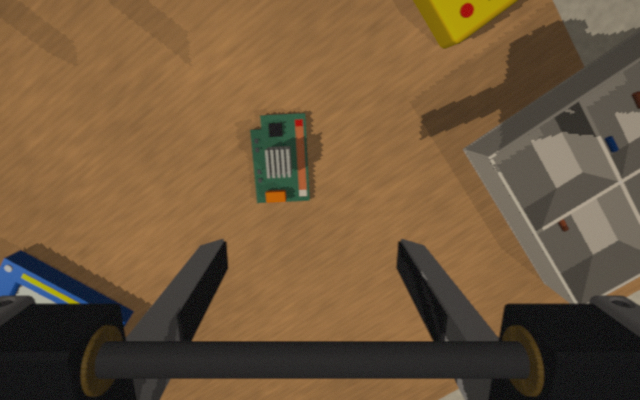

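Both views show the board with its red pad at (332,152)/(299,123), white pad at (333,213)/(303,193) and heat sink centre at (314,187)/(278,163). Strip on the right, connector below. I'll fit the pose from colour segments.

```bash
cat > fitb.py <<'E'
from h import *
from scipy.optimize import least_squares
def cent(m,near,rad):
    ys,xs=np.nonzero(m); k=np.hypot(xs-near[0],ys-near[1])<rad
    return (np.array([xs[k].mean(),ys[k].mean()]),k.sum()) if k.sum() else (None,0)
def feats(img,P0):
    "P0: rough pixel of red pad, white pad, orange connector"
    hsv=cv2.cvtColor(img,cv2.COLOR_RGB2HSV).astype(int); H,S,V=hsv[...,0],hsv[...,1],hsv[...,2]
    red=((H<6)|(H>174))&(S>170)&(V>110)
    white=(S<60)&(V>150)
    return cent(red,P0[0],9),cent(white,P0[1],9)
E
python3 - <<'E'
from fitb import *
import pickle
ab=pickle.load(open('b.pkl','rb'))
for (img,c),P0,off in zip(ab,[[(332,152),(333,213)],[(299,123),(303,193)]],[(280,130),(240,100)]):
    f=feats(img,P0); print(f)
    print([np.round(pix2z(c,*f[i][0],.006),4) for i in (0,1) if f[i][0] is not None])
    x,y=off; save('crop%d'%x,cv2.resize(img[y:y+110,x:x+90],None,fx=5,fy=5,interpolation=0))
E
```

```text
((array([330.89189189, 150.75675676]), np.int64(37)), (array([332.72727273, 212.40909091]), np.int64(22)))
[array([ 0.5316, -0.2723,  0.006 ]), array([ 0.4781, -0.2371,  0.006 ])]
((array([298.5, 122.5]), np.int64(46)), (array([302.5, 193. ]), np.int64(30)))
[array([ 0.5322, -0.2725,  0.006 ]), array([ 0.4783, -0.2371,  0.006 ])]
```

View pics/crop240.png

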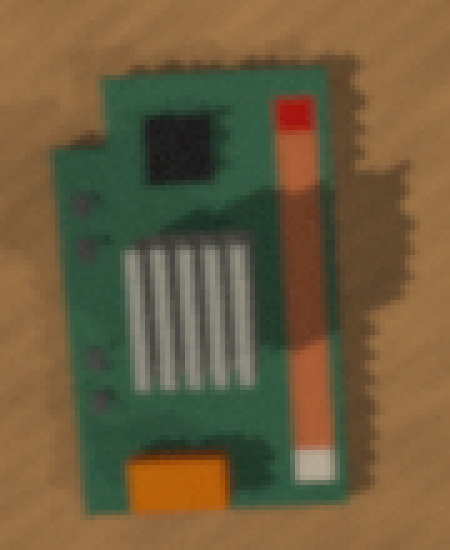

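The two views agree: the pads at z = 6 mm differ by under 1 mm and lie 64.5 mm apart. The board is at (0.5155,-0.2389) with yaw -33.3°. Next I survey the jig with the placing orientation.

Run:
```python
from h import *
import pickle
q0=down(np.radians(-67)); T=q2R(q0)
r.move_to([.518,.05,.19],q0)
a=look('j1',['jig','jig_seat'])
r.move_l(list(np.array([.518,.05,.17])+T@[0.03,0.0,0]),vel=.2)
b=look('j2',['jig','jig_seat'])
pickle.dump((a,b),open('j.pkl','wb'))
print(telemetry.current_t())
```

```text
jig [(array([ 0.5207,  0.0482, -0.0051]), 0.77)]
jig_seat [(array([0.5239, 0.0521, 0.0156]), 0.74)]
jig []
jig_seat [(array([0.5233, 0.0528, 0.0148]), 0.94)]
7.0583
```

View pics/j1.png

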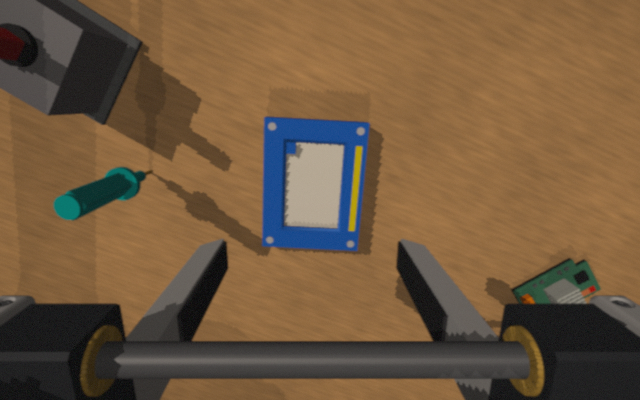

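View pics/j2.png

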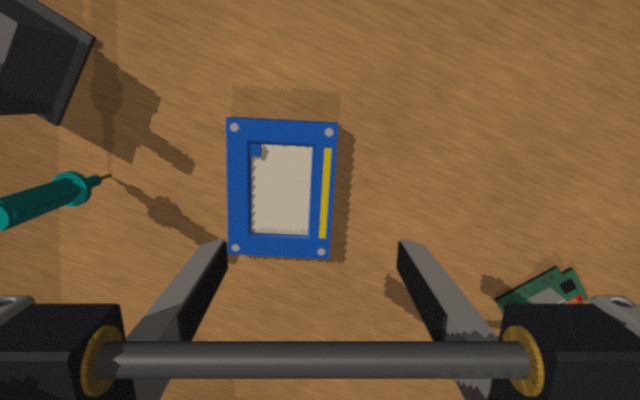

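```bash
cat > fitj.py <<'E'
from fitb import *
from scipy.spatial import ConvexHull
from scipy.optimize import minimize
BOX=np.array([[sx*.0625,sy*.0475,z] for sx in(1,-1) for sy in(1,-1) for z in(0,.02)])
def hullpoly(c,p,pts):
    x,y,a=p; M=R.from_euler('z',a).as_matrix()
    uv=np.array([proj(c,M@P+[x,y,0]) for P in pts]).astype(np.float32)
    return cv2.convexHull(uv)[:,0]
def edist(c,p,pts,cont):
    h=hullpoly(c,p,pts).reshape(-1,1,2)
    return np.array([cv2.pointPolygonTest(h,(float(u),float(v)),True) for u,v in cont])
E
python3 - <<'E'
from fitj import *
import pickle
ab=pickle.load(open('j.pkl','rb'))
cs=[];ys=[]
for img,c in ab:
    hsv=cv2.cvtColor(img,cv2.COLOR_RGB2HSV).astype(int);H,S,V=hsv[...,0],hsv[...,1],hsv[...,2]
    blue=((H>100)&(H<125)&(S>150)&(V>50)).astype(np.uint8)
    n,l,st,_=cv2.connectedComponentsWithStats(blue); k=1+np.argmax(st[1:,4]); m=(l==k).astype(np.uint8)
    cnt=max(cv2.findContours(m,0,cv2.CHAIN_APPROX_NONE)[0],key=len); hu=cv2.convexHull(cnt)[:,0]
    # contour pts near hull
    cnt=np.array([q for q in cnt[:,0] if abs(cv2.pointPolygonTest(hu.reshape(-1,1,2).astype(np.float32),(float(q[0]),float(q[1])),True))<2.0],float)
    cs.append((c,cnt))
    yl=(H>22)&(H<34)&(S>180)&(V>120)
    l2=cv2.connectedComponentsWithStats(yl.astype(np.uint8)); k=[i for i in range(1,l2[0]) if 200<l2[2][i,4]]
    for i in k:
        yy,xx=np.nonzero(l2[1]==i); w=np.linalg.svd(np.c_[xx-xx.mean(),yy-yy.mean()],full_matrices=0)[2][0]
        cen=np.array([xx.mean(),yy.mean()])
        A=pix2z(c,*(cen-20*w),.02);B=pix2z(c,*(cen+20*w),.02); d=(B-A)*np.sign((B-A)[0])
        ang=np.arctan2(d[1],d[0]); C=pix2z(c,*cen,.02)[:2]
        print('yellow',C,np.degrees(ang),'jig ctr',C+.04*np.array([-np.sin(ang),np.cos(ang)]), len(xx))
    wh=(S<70)&(V>130); near=[(c0[0],c0[1]) for c0 in hu]
    ln=cv2.connectedComponentsWithStats(wh.astype(np.uint8))
    dots=[ln[3][i] for i in range(1,ln[0]) if 8<ln[2][i,4]<120 and cv2.pointPolygonTest(hu.reshape(-1,1,2).astype(np.float32),tuple(map(float,ln[3][i])),True)>2]
    D=np.array([pix2z(c,*d,.02)[:2] for d in dots]); print('dots',np.round(D,4).tolist(),D.mean(0))
def f(p,s): return np.concatenate([edist(c,p,BOX,ct)-.5 for c,ct in s])
for s in (cs[:1],cs[1:],cs):
    o=least_squares(f,[.52,.05,.4],args=(s,),diff_step=1e-3,loss='soft_l1'); print(o.x,np.degrees(o.x[2]),np.sqrt(np.mean(f(o.x,s)**2)))
E
```

```text
yellow [0.53647626 0.01299696] 19.83516649026951 jig ctr [0.52290365 0.05062386] 374
dots [[0.5589, 0.1061], [0.586, 0.0307], [0.4549, 0.069], [0.4823, -0.0068]] [0.52052274 0.04976319]
yellow [0.53627885 0.01368253] 19.912455624225604 jig ctr [0.52265549 0.05129109] 434
dots [[0.5588, 0.1076], [0.5863, 0.0318], [0.4547, 0.0697], [0.4822, -0.0059]] [0.5205082  0.05081557]
[0.52045678 0.04949977 0.3449046 ] 19.761577848661002 0.9433916175921467
[0.52066069 0.05037159 0.34566902] 19.805376039094035 0.8463108347419905
[0.52057908 0.05000835 0.3453732 ] 19.788426922480255 0.956816110922981
```

Dots and outline agree on the jig at (0.5206,0.0500), yaw 19.8°. The stripe's centre suggests 2 mm further in x, presumably because the stripe isn't centred. Now the grasp.

Run:
```python
from h import *
q=down(np.radians(-123.3))
r.move_to([.5155,-.2389,.12],q)
gripper_to(.05,20)
r.move_l([.5155,-.2389,.0345],vel=.1,guard=8)
print(telemetry.current_ee_pos(), telemetry.current_wrist_force())
gripper_to(.0,20)
print(telemetry.current_opening(), telemetry.current_ee_pos())
r.move_l([.5155,-.2389,.10],vel=.1)
save('g1',vision.snapshot('wrist')); print(telemetry.current_opening(),telemetry.current_wrist_force(),telemetry.current_t())
```

```text
[ 0.51598742 -0.23921265  0.03501582] [-0.02702687 -0.39238557  0.15651639]
0.02023410680580614 [ 0.51556947 -0.23898577  0.03473158]
0.01986332524736642 [-0.47425849  0.69075634 -0.32341159] 11.3667
```

View pics/g1.png

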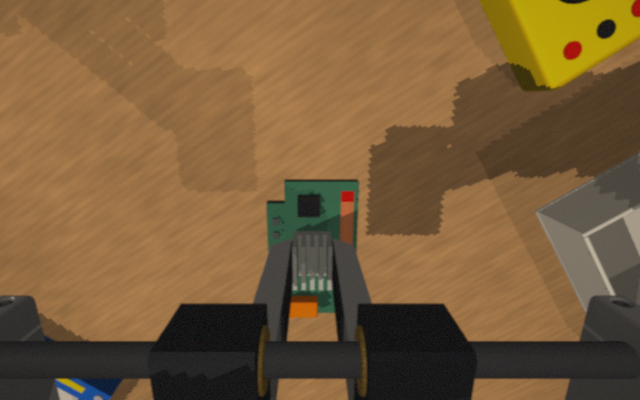

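The board is held straight between the fingers, with its red pad at (347,197) and front edge at row 181. I check the hold against the prediction.

Run:
```python
from fitb import *
img=cv2.cvtColor(cv2.imread('pics/g1.png'),cv2.COLOR_BGR2RGB)
c=vision.get_calibration('wrist'); T=q2R(telemetry.current_tool_rot()); p=np.array(telemetry.current_ee_pos())
def bp(x,y,z,L=.0345): return p+T@np.array([-y,-x,L-z])
for P in [(.032,-.019,.006),(.04,-.025,.006),(.04,.015,.006),(.028,.025,.006)]: print(P,proj(c,bp(*P)))
f=feats(img,[(347,197),(0,0)])[0]; print(f)
```

```text
(0.032, -0.019, 0.006) [347.19846649 195.38513886]
(0.04, -0.025, 0.006) [358.91978333 180.80755996]
(0.04, 0.015, 0.006) [283.55699873 180.83528277]
(0.028, 0.025, 0.006) [265.5580793  202.57168617]
(array([347.125     , 195.96323529]), np.int64(136))
```

Matches within 0.3 mm. Placing.

Run:
```python
from h import *
q=down(np.radians(-70.2))
r.move_to([.5206,.0500,.10],q)
r.move_l([.5206,.0500,.064],vel=.12)
g=r.move_l([.5206,.0500,.0483],vel=.04,guard=6)
print(g,telemetry.current_ee_pos(), telemetry.current_wrist_force())
save('p1',vision.snapshot('wrist')); save('p1s',vision.snapshot('scene')[130:250,260:420]); print(telemetry.current_t())
```

```text
True [0.52067212 0.04993562 0.04850831] [-0.3052991  -1.12993086  3.80661163]
13.4583
```

View pics/p1.png

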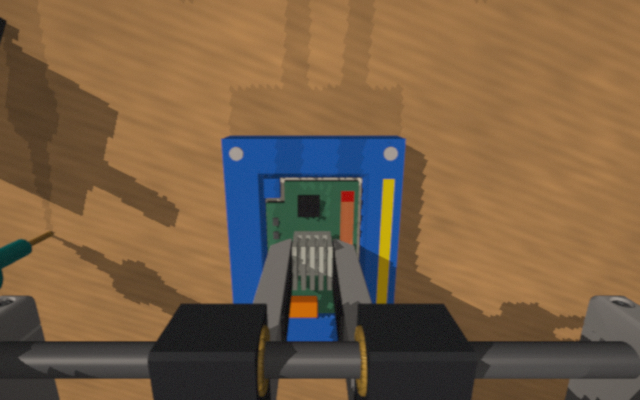

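The guard stopped at z = 0.0485, which is the floor height. The picture shows the board inside the pocket with its notch at the key block and its red pad at (347,197) beside the stripe. I release and check.

Run:
```python
from h import *
import pickle
q=down(np.radians(-70.2)); T=q2R(q)
gripper_to(.045,20); 
r.move_l([.5206,.0500,.17],vel=.2)
a=look('k1',['board','strip_start','strip_end'])
pickle.dump(a,open('k.pkl','wb')); print(telemetry.current_t())
```

```text
board [(array([0.5222, 0.0526, 0.0161]), 0.78)]
strip_start [(array([0.5042, 0.0212, 0.0221]), 0.79), (array([0.5629, 0.0421, 0.0185]), 0.43)]
strip_end [(array([0.5593, 0.0438, 0.0192]), 0.69)]
15.0083
```

View pics/k1.png

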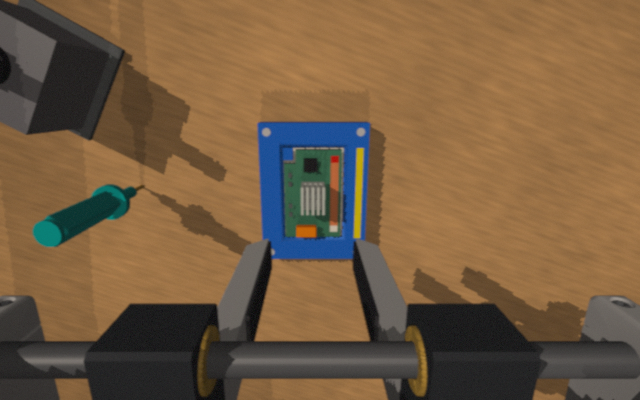

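Run:
```python
from fitb import *
import pickle
img,c=pickle.load(open('k.pkl','rb'))
f=feats(img,[(335,159),(333,229)])
P=[pix2z(c,*f[i][0],.02)[:2] for i in (0,1)]; d=P[0]-P[1]; a=np.arctan2(d[1],d[0])
print(f,P,np.hypot(*d),np.degrees(a), 'ctr',(P[0]+P[1])/2+.019*np.array([-np.sin(a),np.cos(a)]))
q0=down(np.radians(-90)); T=q2R(q0)
r.move_to([.55,.29,.27],q0)
a=look('h1',['probe','holder','holder_mouth'])
r.move_l([.55+.03,.29+.03,.27],vel=.25)
b=look('h2',['probe','holder','holder_mouth'])
pickle.dump((a,b),open('h.pkl','wb')); print(telemetry.current_t())
```

```text
((array([334.27659574, 158.80851064]), np.int64(47)), (array([333.   , 228.375]), np.int64(40))) [array([0.55641546, 0.043826  ]), array([0.49616634, 0.02220251])] 0.0640119582621582 19.74312733670041 ctr [0.51987263 0.05089737]
probe [(array([0.5501, 0.2862, 0.0729]), 0.68), (array([0.4678, 0.1993, 0.0531]), 0.57)]
holder [(array([ 0.5433,  0.2923, -0.003 ]), 0.87)]
holder_mouth [(array([0.5481, 0.2905, 0.066 ]), 0.86)]
probe [(array([0.4676, 0.1981, 0.0519]), 0.85), (array([0.5493, 0.2907, 0.0711]), 0.82)]
holder [(array([ 0.5441,  0.2937, -0.0027]), 0.85)]
holder_mouth [(array([0.5494, 0.2899, 0.067 ]), 0.65)]
16.75
```

View pics/h1.png

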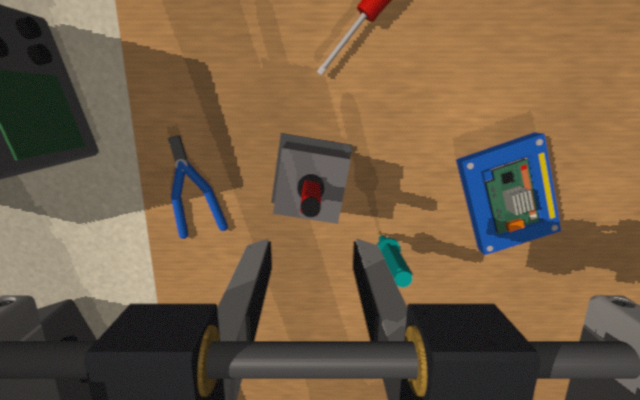

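View pics/h2.png

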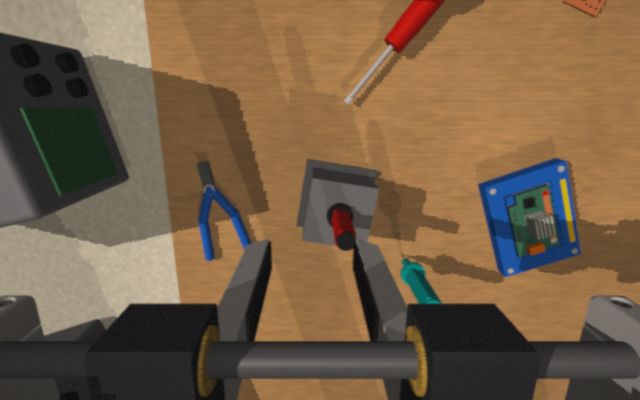

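Board check: the pads are 64.0 mm apart at flush height, yaw 19.74°, centre (0.5199,0.0509), so it is home. The holder views show the red probe with its cap at (311,205)/(346,240) and the turquoise one at (398,265). I'll zoom in for holder yaw and handle faces.

Run:
```python
from h import *
import pickle
(a,_),(b,_)=pickle.load(open('h.pkl','rb'))
A=cv2.resize(a[125:235,262:362],None,fx=4,fy=4,interpolation=2); B=cv2.resize(b[150:260,287:387],None,fx=4,fy=4,interpolation=2)
save('hc',np.clip(np.hstack([A,B]).astype(float)*1.6,0,255).astype(np.uint8))
```

```text
(no output)
```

View pics/hc.png

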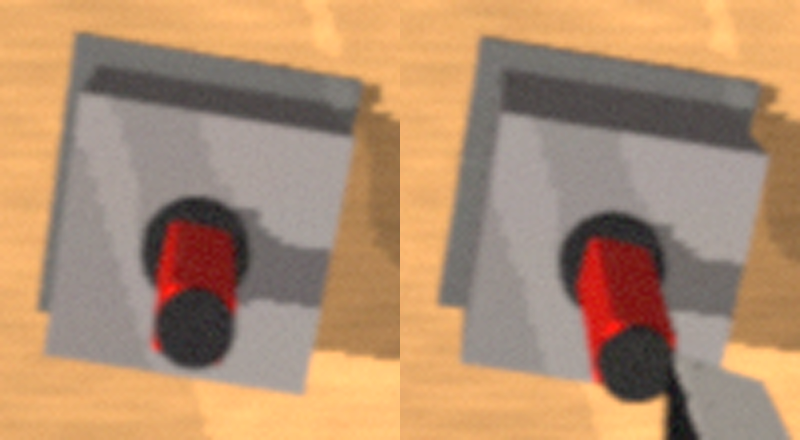

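Run:
```python
from h import *
import pickle
(a,ca),(b,cb)=pickle.load(open('h.pkl','rb'))
def A(u,v,z): return pix2z(ca,262+u/4-.5,125+v/4-.5,z)[:2]
def B(u,v,z): return pix2z(cb,287+u/4-.5,150+v/4-.5,z)[:2]
K=[A(u,v,.07) for u,v in [(80,92),(352,134),(305,392),(45,353)]]
print('A corners',np.round(K,4).tolist(),'ctr',np.mean(K,0),[np.hypot(*(K[i]-K[i-1])) for i in range(4)])
for i in range(4):
    d=K[i]-K[i-1]; print(np.degrees(np.arctan2(d[1],d[0]))%90)
L=[B(u,v,.07) for u,v in [(100,112),(366,152),(62,360)]]
print('B ctr',(L[1]+L[2])/2); 
for d in (L[1]-L[0],L[2]-L[0]): print(np.degrees(np.arctan2(d[1],d[0]))%90,np.hypot(*d))
print('collar',A(195,248,.076),B(212,262,.076),'cap',A(195,328,.143),B(236,363,.143))
d=A(232,235,.076)-A(168,222,.076); print('handle ang',np.degrees(np.arctan2(d[1],d[0]))%90,np.hypot(*d))
# triangulate
def tri(ra,rb):
    (p,d),(q,e)=ra,rb; s=np.linalg.lstsq(np.c_[d,-e],q-p,rcond=None)[0]; return (p+d*s[0]+q+e*s[1])/2
for (u,v),(w,x) in [((195,328),(236,363)),((195,248),(212,262)),((352,134),(366,152)),((80,92),(100,112)),((45,353),(62,360))]:
    print(tri(ray(ca,262+u/4-.5,125+v/4-.5),ray(cb,287+w/4-.5,150+x/4-.5)))
```

```text
A corners [[0.586, 0.3192], [0.5753, 0.2509], [0.5065, 0.2614], [0.5175, 0.3302]] ctr [0.54633434 0.2904462 ] [np.float64(0.06933019718461231), np.float64(0.06911767885916516), np.float64(0.06962010376238228), np.float64(0.06962226819208736)]
80.89536503832626
81.14387150868642
81.31116857803138
80.90499922079309
B ctr [0.5458938  0.29065228]
81.2052169809479 0.06955306343900353
81.37415060390177 0.06901763810227048
collar [0.54731831 0.29056209] [0.54681821 0.29079048] cap [0.54630361 0.29037182] [0.54600429 0.29076922]
handle ang 78.16639029785658 0.016508754742451434
[0.54593084 0.29054143 0.14236381]
[0.54747084 0.29073467 0.07741181]
[0.57554265 0.25141946 0.07264258]
[0.58567575 0.31953012 0.07012405]
[0.51814072 0.33002884 0.0722951 ]
```

Holder and probe sit at (0.5463,0.2906), yaw -8.9°. Triangulated heights are 0.142 for the cap and about 0.071 for the top, agreeing with the text. Now I grip the red probe and lift it.

Run:
```python
from h import *
q=down(np.radians(-8.9)); 
r.move_l([.5463,.2906,.27],vel=.3)
r.move_to([.5463,.2906,.20],q)
r.move_l([.5463,.2906,.121],vel=.1,guard=8)
print(telemetry.current_ee_pos(),telemetry.current_wrist_force())
gripper_to(.0,40)
print(telemetry.current_opening(), telemetry.current_ee_pos())
g=r.move_l([.5463,.2906,.245],vel=.15); r.hold(.1)
save('pr1',vision.snapshot('wrist')); print(telemetry.current_opening(),telemetry.current_wrist_force(),telemetry.current_t())
```

```text
[0.54684293 0.29082401 0.12165098] [-0.6809153  -0.09700171  1.23954358]
0.01594205591602994 [0.54641362 0.29063448 0.12127308]
0.016374687602481754 [ 0.32355833  0.12608766 -0.25369039] 20.95
```

View pics/pr1.png

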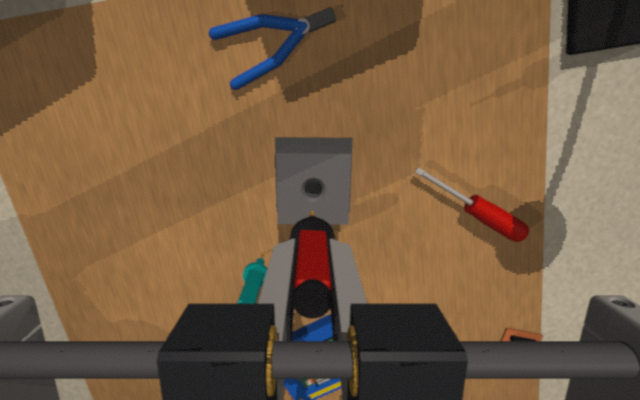

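The probe is held straight, the empty hole shows at (314,188), and the tip is just visible at about (313,214). Next I compare with the predicted tip pixel and move over the white pad.

Run:
```python
from h import *
c=vision.get_calibration('wrist'); T=q2R(telemetry.current_tool_rot()); p=np.array(telemetry.current_ee_pos())
print('tip pred',proj(c,p+T@[0,0,.103]),'collar ctr pred',proj(c,p+T@[0,0,.048]),'hole pred',proj(c,[.5463,.2906,.07]))
q=down(np.radians(-8.9))
a=np.radians(19.8); ctr=np.array([.5204,.0503])
def S(x,z): return [ctr[0]+np.cos(a)*x+np.sin(a)*.019, ctr[1]+np.sin(a)*x-np.cos(a)*.019, z]
r.move_to(S(-.032,.245),q)
r.move_l(S(-.032,.130),vel=.15)
img=vision.snapshot('wrist'); save('s1',img); save('s1c',cv2.resize(img[140:290,240:390],None,fx=4,fy=4))
save('s1s',cv2.resize(vision.snapshot('scene')[110:230,280:420],None,fx=5,fy=5))
print(telemetry.current_ee_pos(),telemetry.current_t())
```

```text
tip pred [313.18428579 212.62448798] collar ctr pred [313.54772244 239.71117364] hole pred [313.79364565 189.69513745]
[0.49767944 0.02168528 0.13100844] 23.025
```

View pics/s1c.png

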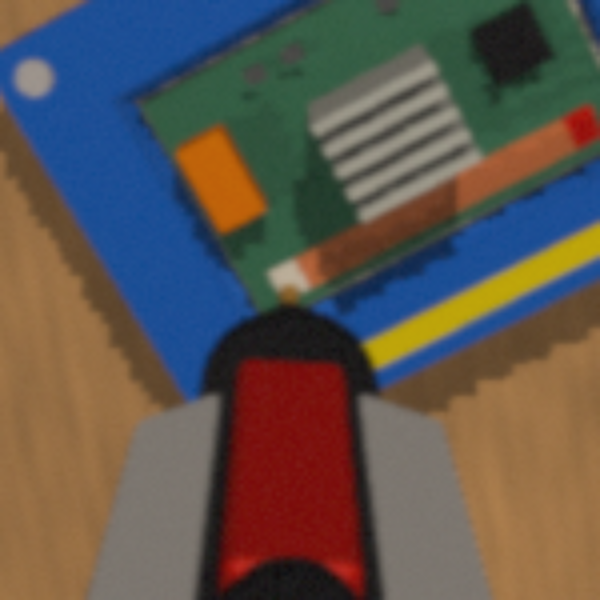

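View pics/s1s.png

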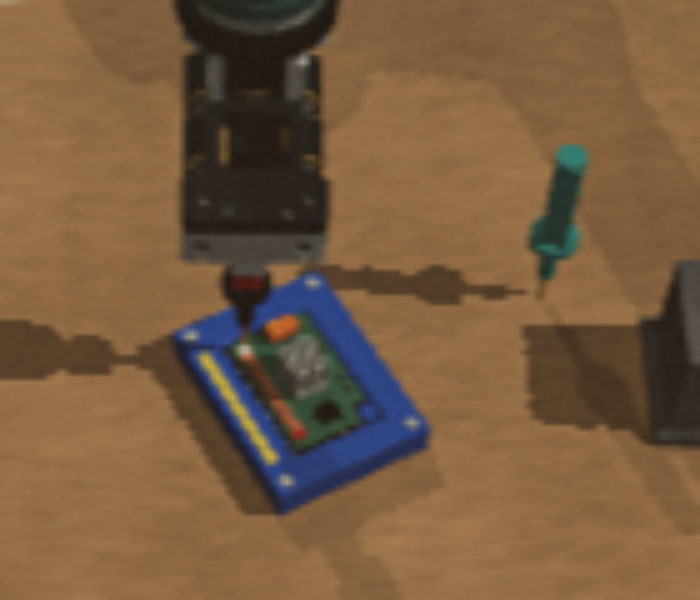

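The wrist crop shows the tip at (289,292), just short of the white pad centre (289,276). The remaining offset is mostly the 7 mm height still to go, leaving under 1 mm of error. I press and slide.

Run:
```python
from h import *
a=np.radians(19.8); ctr=np.array([.5204,.0503])
def S(x,z): return [ctr[0]+np.cos(a)*x+np.sin(a)*.019, ctr[1]+np.sin(a)*x-np.cos(a)*.019, z]
def st(n): print(n,np.round(telemetry.current_ee_pos(),4),np.round(telemetry.current_wrist_force(),2),round(telemetry.current_t(),2))
r.hold(.1); st('above')
g=r.move_l(S(-.032,.1195),vel=.02,guard=6); r.hold(.3); st(g)
img=vision.snapshot('wrist'); save('s2',img); save('s2c',cv2.resize(img[140:290,240:390],None,fx=4,fy=4))
```

```text
above [0.4974 0.0216 0.1309] [ 0.92 -0.3  -0.62] 23.12
False [0.4969 0.0216 0.1196] [ 0.21 -0.57  0.7 ] 24.1
```

View pics/s2c.png

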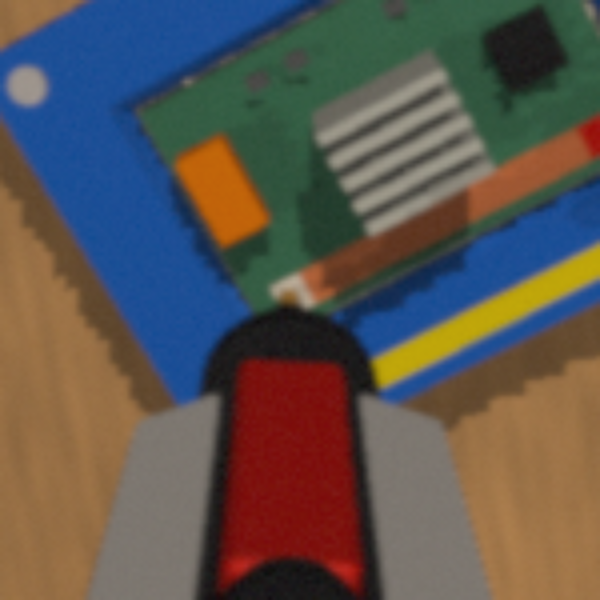

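The tip sits on the white pad at (290,295) in the crop and the force has risen about 1.3 N. I press 1 mm more and slide.

Run:
```python
from h import *
a=np.radians(19.8); ctr=np.array([.5204,.0503])
def S(x,z): return [ctr[0]+np.cos(a)*x+np.sin(a)*.019, ctr[1]+np.sin(a)*x-np.cos(a)*.019, z]
def st(n): print(n,np.round(telemetry.current_ee_pos(),4),np.round(telemetry.current_wrist_force(),2),round(telemetry.current_t(),2))
r.move_l(S(-.032,.1185),vel=.02); r.hold(.2); st('press')
r.move_l(S(0,.1185),vel=.02); st('mid')
img=vision.snapshot('wrist'); save('s3c',cv2.resize(img[140:290,240:390],None,fx=2,fy=2))
r.move_l(S(.032,.1185),vel=.02); r.hold(.3); st('end')
img=vision.snapshot('wrist'); save('s4c',cv2.resize(img[140:290,240:390],None,fx=4,fy=4))
```

```text
press [0.4968 0.0216 0.1185] [ 1.04 -1.07  0.61] 24.6
mid [0.5271 0.0324 0.1186] [ 0.44 -0.09  1.59] 26.35
end [0.5571 0.0433 0.1186] [-0.11  0.12  1.86] 28.45
```

View pics/s4c.png

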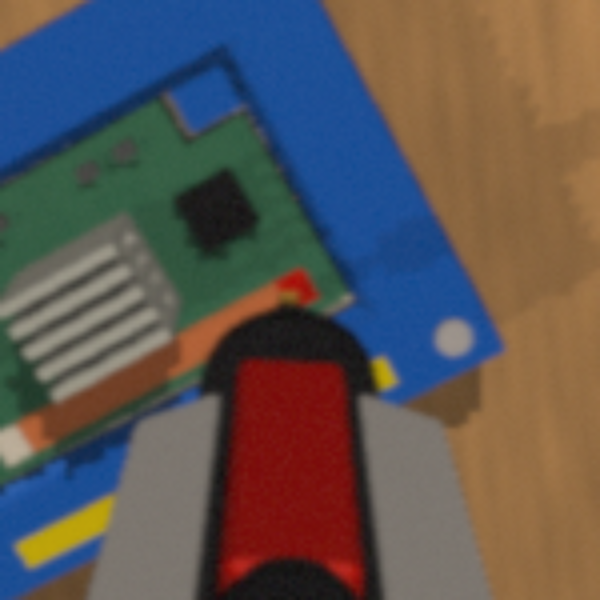

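View pics/s3c.png

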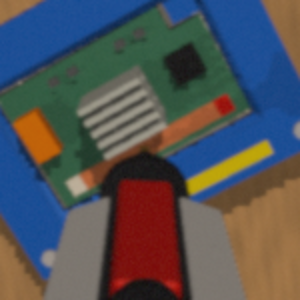

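The tip is on the red pad at (289,298) in the crop, whose centre is about (297,288), so the tip is near x = +30.5 mm. I slide 2 mm further for margin, then return the probe.

Run:
```python
from h import *
q=down(np.radians(-8.9))
a=np.radians(19.8); ctr=np.array([.5204,.0503])
def S(x,z): return [ctr[0]+np.cos(a)*x+np.sin(a)*.019, ctr[1]+np.sin(a)*x-np.cos(a)*.019, z]
def st(n): print(n,np.round(telemetry.current_ee_pos(),4),np.round(telemetry.current_wrist_force(),2),np.round(telemetry.current_opening(),4),round(telemetry.current_t(),2))
r.move_l(S(.034,.1185),vel=.02); r.hold(.2); st('end')
r.move_l(S(.034,.14),vel=.05); r.move_l(S(.034,.245),vel=.2)
r.move_to([.5463,.2906,.245],q); r.hold(.2); st('above')
img=vision.snapshot('wrist'); save('r1c',cv2.resize(img[140:290,240:390],None,fx=4,fy=4))
```

```text
end [0.5591 0.0441 0.1186] [0.05 0.69 2.14] 0.016 28.95
above [0.5468 0.289  0.2451] [-0.06 -1.29 -0.68] 0.0162 31.38
```

View pics/r1c.png

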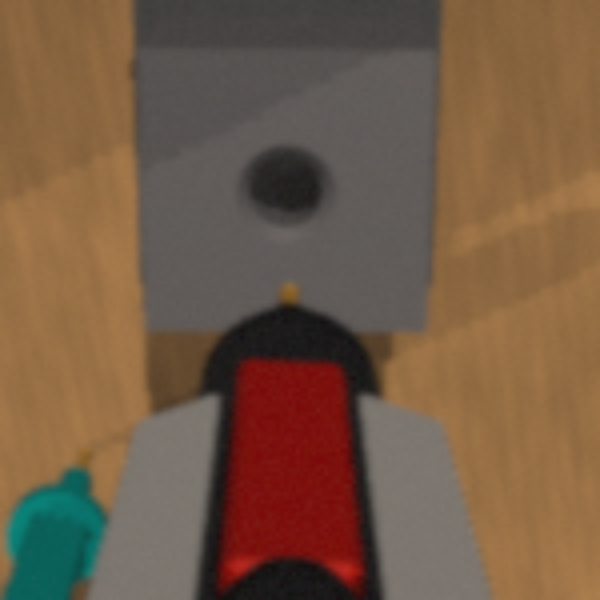

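The probe is intact with its tip at (290,295), aligned with the hole at (287,187). Lowering it now.

Run:
```python
from h import *
def st(n): print(n,np.round(telemetry.current_ee_pos(),4),np.round(telemetry.current_wrist_force(),2),np.round(telemetry.current_opening(),4),round(telemetry.current_t(),2))
r.move_l([.5463,.2906,.190],vel=.12); r.hold(.2); st('a')
g=r.move_l([.5463,.2906,.130],vel=.06,guard=6); st(g)
if not g:
    g=r.move_l([.5463,.2906,.1205],vel=.02,guard=5); st(g)
```

```text
a [0.5469 0.2908 0.1911] [-0.13  0.64 -1.22] 0.0164 32.24
False [0.5467 0.2908 0.1305] [ 0.86 -0.15 -0.44] 0.0161 33.39
True [0.5462 0.2904 0.1212] [-0.11 -0.    5.13] 0.016 33.85
```

Contact came at z = 0.1212, the same height as when it was gripped. Releasing, backing off and checking.

Run:
```python
from h import *
r.hold(.2)
gripper_to(.05,20)
r.move_l([.5463,.2906,.27],vel=.12)
img=vision.snapshot('wrist'); c=vision.get_calibration('wrist'); save('f1c',cv2.resize(img[100:300,200:460],None,fx=3,fy=3))
print('collar pred',proj(c,[.5463,.2906,.076]),'cap',proj(c,[.5463,.2906,.143]))
for n in('wrist','scene'):
    if n=='scene': save('f2',vision.snapshot('scene'))
    for t in ['probe','holder_mouth']: print(n,t,[(np.round(m['at'],3),round(m['score'],2)) for m in models.mark_of(t,n)][:3])
for t in ['board','cutters','screwdriver','solder_spool','spare_board','multimeter']: print(t,[(np.round(m['at'],3),round(m['score'],2)) for m in models.mark_of(t,'scene')][:2])
print(telemetry.current_t())
```

```text
collar pred [313.78557879 184.99286251] cap [313.9869548  203.59168469]
wrist probe [(array([0.547, 0.29 , 0.07 ]), 0.62), (array([0.467, 0.202, 0.055]), 0.55)]
wrist holder_mouth [(array([0.548, 0.292, 0.066]), 0.61)]
scene probe [(array([0.553, 0.293, 0.068]), 0.73), (array([0.548, 0.291, 0.07 ]), 0.64), (array([0.47 , 0.199, 0.052]), 0.43)]
scene holder_mouth [(array([0.546, 0.291, 0.07 ]), 0.72)]
board [(array([0.522, 0.049, 0.011]), 0.61)]
cutters [(array([ 0.531,  0.439, -0.   ]), 0.57)]
screwdriver [(array([ 0.722,  0.228, -0.003]), 0.62), (array([0.52 , 0.051, 0.006]), 0.62)]
solder_spool [(array([0.778, 0.023, 0.001]), 0.67), (array([ 0.535,  0.438, -0.002]), 0.59)]
spare_board [(array([ 0.782,  0.018, -0.   ]), 0.72), (array([0.548, 0.29 , 0.072]), 0.42)]
multimeter [(array([ 0.585, -0.44 , -0.003]), 0.92), (array([0.548, 0.291, 0.071]), 0.31)]
36.75
```

View pics/f1c.png

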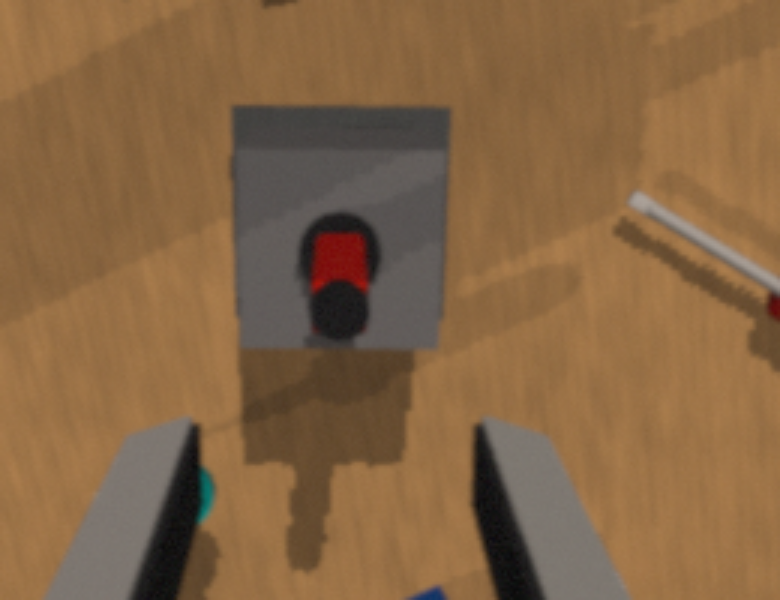

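View pics/f2.png

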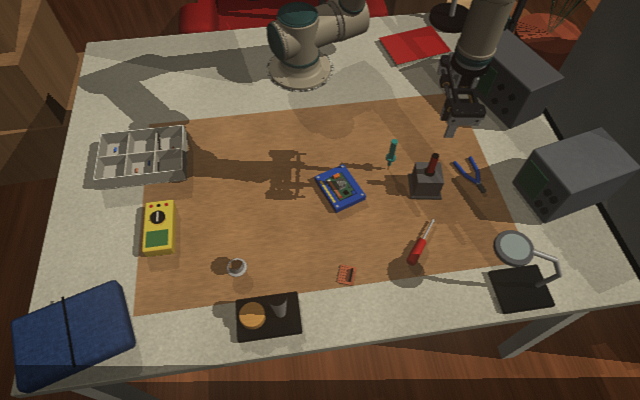

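The probe stands upright: collar at (313,184) against predicted (314,185), cap at (313,203) against predicted (314,204). The bench things are in place. One last look at the board before handing in.

Run:
```python
from fitb import *
q=down(np.radians(-70.2)); r.move_to([.5206,.05,.17],q); r.hold(.3)
img=vision.snapshot('wrist'); c=vision.get_calibration('wrist'); save('z1c',cv2.resize(img[100:270,230:400],None,fx=3,fy=3))
f=feats(img,[(335,159),(333,229)])
P=[pix2z(c,*f[i][0],.02)[:2] for i in (0,1)]; d=P[0]-P[1]; a=np.arctan2(d[1],d[0])
print(np.hypot(*d),np.degrees(a), 'ctr',(P[0]+P[1])/2+.019*np.array([-np.sin(a),np.cos(a)]),telemetry.current_t())
```

```text
0.06416628503524428 20.831250799963193 ctr [0.52119865 0.05130342] 38.125
```

View pics/z1c.png

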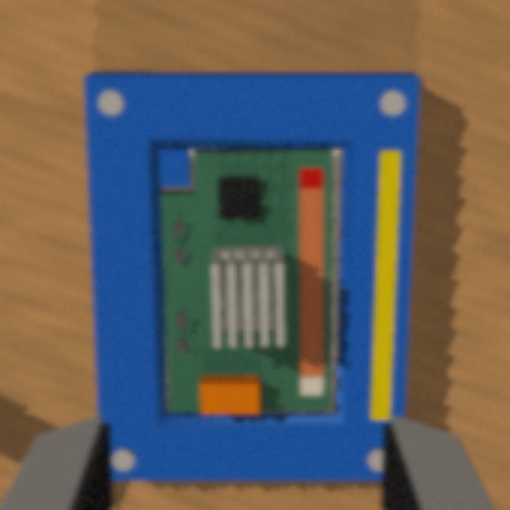

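The board lies flush and square in the pocket, notch at the key block, with about 1° of yaw and roughly 1 mm of play.

Run:
```python
from h import *
r.sign_off(); print(telemetry.current_t())
```

```text
the job is handed in; nothing more can be done
the job is handed in; nothing more can be done
```

I put the board in the jig's pocket, slid the probe along the copper from the white pad to the red pad, set it back in its holder, and handed the job in. The robot's clock read about 38 s of the 61 s allowed. No verdict is reported.

- **Board:** The last wrist picture shows it flat in the pocket, with the notch at the key block and the strip along the yellow stripe. The measured centre is about 1.4 mm from the jig centre, and the yaw differs by about 1° (limit 3.4°). The floor contact when placing it came at the expected height.
- **Slide:** The tip moved at about 2 cm/s, pressed about 3.5–4.5 mm by position. The wrist force rose about 1.3–2.8 N over its unloaded reading, but it is noisy, so plunger travel is inferred and not measured. At the red end the tip looked about 1.5 mm short of the pad centre, so I slid 2 mm further before lifting.
- **Probe:** The collar met the rim at the height where I had gripped it. Afterwards the collar and cap pixels were within about 1 px of an upright probe.
- **Bystanders:** Cutters, screwdriver, spare board and multimeter were reported within about 4 mm of where they started. The network's last answers for the spool were wrong (it marked the spare board), but the picture shows the spool where it was. I did not touch the turquoise look-alike.
- **Disagreement:** The yellow stripe's centre put the jig about 2 mm off from the corner dots and outline. I trusted the dots and outline, and the board seated there.

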